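# Load the spring cart and draw it ready for release

## Robot

A 6-joint arm with a two-finger parallel gripper is mounted at the origin on the work surface. World frame = base frame: x ahead of the robot, y to its left, z up, the work surface at z = 0. Lengths are in m, angles in degrees, forces in N, time in s.
With the tool pointing down it reaches from about 0.375 to 0.9 m from the base axis. Payload 3.1 kg.
Tool frame: the origin (TCP) lies at the very end of the fingers, on their centre line; the grasp point (between the pads) lies 19 mm behind it; z points along the fingers, y is the line along which they close (so a half turn about z gives the same grasp; the last joint's range is limited). The gripper opens to 87 mm and grips with 3 to 60 N. Pads are 19 mm wide; open, the fingers measure 117 mm over their backs; the gripper's body (75 mm by 190 mm) begins 51 mm behind the grasp point.
Start: joints at [53.6, 30.224, 82.088, -0, 67.689, -10.227], TCP at [0.276, 0.561, 0.223] pointing down, gripper open.
Joint ranges: [-176.69, 176.69], [-43.24, 126.21], [12.49, 139.97], [-82, 262], [0, 151.66], [-163.58, 163.58]. Speed limits (degrees/s): [159.86, 159.86, 180, 180, 180, 180].

## Interface

Orientations are given as a 3x3 rotation matrix whose columns are the frame's x, y, z axes.
In Python, from rig import * gives the robot as it stands.
- The arm moves only by the tool jog_arm, never from a script. Its arguments are lists of equal length, an entry for each row: "delta_pos": the shift along the world's x, y, z in cm, a list of three; "turn": the turn about the world's z in degrees; "grip": the closure, from 0 (fully open) to 1 (shut). In form: {"delta_pos": [[x, y, z], ...], "turn": [turn, ...], "grip": [grip, ...]}. A call has 1 to 12 rows; each row is the pose to reach, as a shift and turn from the pose commanded when the call began; what a row does not reach only later rows make up. A row lasts 1/8 s, in which the tool goes at most 62.5 mm and 10.7 degrees, less where a joint would pass 70% of its speed; a pose out of reach is approached as far as the arm can. A call with a gripper value outside its range is refused whole. The fingers move at their own pace and stop on an object; the grip force is fixed at half the most. Time passes only in rows, so rows that repeat a pose let the fingers close. It gives the time, the measured TCP pose, the force, the opening and the grip force at its end, in the units of the state.
- read_state(): the state, without advancing time (a new reading comes with each control period).
- capture(name): name is "scene" or "top" or "wrist"; returns a dict with "color" (384x512x3 uint8, blue, green, red), "fovy" (degrees; the focal length in pixels is half the picture's height over the tangent of half this angle, whatever the lens; pixels are square), "cx", "cy" (the principal point, pixels), "camera_from_world" (4x4, takes a point from world to camera coordinates). Camera axes: x right, y up, looking along -z (the intrinsics and any distortion apply to the point x, -y, -z); pixel columns grow to the right and rows downward; lengths in m; the calibration is good to about 2 mm. A picture is of the moment at which its call begins. There is no depth.
- hand_in(): hands the job in; it is judged then, once.
The state is a dict: "time_s": time; "joint_positions": joint angles; "qvel": joint speeds; "tau": joint torques, N m; "position": TCP position; "tcp_rot": TCP orientation; "force": force on the tool from outside, world axes, zero at the start; "moment": the same for the moment, N m; "opening": opening from 0.0 (shut) to 1.0 (fully open); "grasp_force": force on a finger pad.
Only numpy, scipy, OpenCV 4.12 (cv2) and the standard library are available. Lean on these libraries where they do the work, as an engineer would, in place of code of your own. Each camera call takes 0.05 s, during which the arm holds its last target. There are 200 camera calls.

## Task

Get the spring-cart experiment ready for release: hang the steel weight with the hole over the cart's upright post so that it lies flat on the deck, and let go of it. Then draw the cart by its wooden paddle, against the spring, until its pointer stands over the steel clip on the track's edge, and finish while holding it still there, with the weight still on the post. Leave the other things on the table where they are.

Things in the scene. Friction and masses are not known exactly. Their poses are not given: they have to be found in the camera images.
- track: fixed wooden track board of a bench experiment, 380 x 140 mm, 18 mm high, on which the spring cart slides; a grey spring tube lies at the cart's back. x along the track (reaching 170 mm to +x, 210 mm to -x), z up; origin on the table
- cart: spring cart: plywood deck (100 mm along the track, 90 mm wide, top 40 mm above the table) with a tongue 36 mm wide to the paddle. Drawn up to 125 mm along its own level -x (from post to paddle). A spring pulls it home: about 4 N there, 0.8 N more per 10 mm, 8 to 11 N at the mark; let go, it runs back. Origin at table level, 20 mm from the post towards the paddle; z up
- paddle (a point): centre of the cart's upright wooden paddle, its handle: 16 mm thick along the pull, 32 mm wide across it, 50 mm tall, from 40 to 90 mm above the table; this point is 65 mm above the table. It stands 120 mm from the post. Axes as cart
- post_foot (a point): foot of the cart's upright steel post (12 mm diameter, round top 89 mm above the table); the point is on the post's axis at the deck's top, 40 mm above the table. The deck reaches 50 mm from it along the track and 45 mm across, either way. Axes as cart
- pointer (a point): the cart's pointer, a 4 mm thick dark rod sticking out level and sideways from the deck beside the post, on the cart's +y side; the point is near its tip, 34 mm above the table, 60 mm from the track's middle. Axes as cart
- clip_top (a point): the mark: a dark steel clip fixed on the track board's edge on the pointer's side, 16 mm wide along the track, 26 mm across; the point is the centre of its top, 26 mm above the table. The pointer passes above it without touching. Axes as cart: drawing moves the pointer to -x. The clip is 50 to 90 mm from the pointer's home place
- weight: the weight with an eye: flat steel plate 100 x 44 x 10 mm, 0.25 to 0.4 kg, lying on the table, with a wooden grip block on one half and a round hole (the eye, 22 mm diameter, right through) in the other. Origin: centre of the underside; x along its length towards the eye, z up
- weight_grip (a point): centre of the weight's wooden grip block, 24 mm long (weight's x), 18 mm thick (weight's y), 34 mm tall, from 10 to 44 mm above the weight's underside; this point is 27 mm above the underside and 22 mm from the middle, away from the eye. Axes as weight
- weight_eye (a point): centre of the weight's eye at the underside, 50 mm from the grip's centre along the weight's +x. Axes as weight
- round_weight_mid (a point): a plain round steel weight, 48 mm across, 42 mm tall with a small knob on top and no hole; it is not wanted; a bystander. The point is in it, 20 mm above the table
- tape_mid (a point): a cardboard ring, 64 mm outside, 48 mm inside, 20 mm tall, lying flat; a bystander. The point is in it, 10 mm above the table
- glue_mid (a point): a white glue bottle, 42 mm across, 110 mm tall, standing; a bystander. The point is in it, 55 mm above the table
- block_mid (a point): a small wooden block 60 x 40 x 30 mm; a bystander. The point is in it, 15 mm above the table

How it is judged (in metres and radians):
On the way, in this order (a step that is already met when the one before it is completed fails the run):
1. the weight lies flat on the cart's deck with its eye over the post, and the robot has let go of it (horizontal distance between weight_eye and post_foot below 0.009 m and z of weight_eye in the frame of cart between 0.036 and 0.045 m and angle between weight's own z axis and vertical below 0.1 rad and contact force between the arm and weight below 0.05 N), for 0.2 s.
2. the cart is drawn until the pointer stands over the clip and held still by the paddle, the weight still on the post (all of step 1 and x of pointer in the frame of clip_top between -0.008 and 0.008 m and contact force between the fingers and cart above 2 N and linear speed of cart below 0.01 m/s), for 0.3 s.
At the end, for the whole second after the job is handed in: The weight lies flat on the deck (0.1 rad, 5 mm), its eye round the post (within 9 mm of its axis), untouched by the robot; the pointer is within 8 mm of the clip's middle along the track; the fingers hold the cart (over 2 N) and it is still (under 10 mm/s) (all of step 2); the arm keeps its last pose, push and grip.
It fails at once if another thing on the table is moved more than 30 mm (distance of any of round_weight_mid, tape_mid, glue_mid, block_mid from where it was at the start of the episode above 0.03 m).
It also fails if it takes over 58 s, if anything falls off the work surface, if the arm or the gripper's body presses on something with over 40 N, if the wrist force passes 120 N, or if a joint passes its speed limit or range.

## Working session

There is one attempt and no reset: what is moved stays moved. The work goes in short steps, Python scripts to look and compute and a tool call to move; the robot and the scene stay as the last step left them, time stands still between calls to the robot, and variables do not carry over. Pictures are saved under pics/ and viewed, at most 10 in all, crops included, and the job is handed in when it is done.

Besides the shell and the picture viewer there is one more tool, called after ">>>" by a JSON object that holds its "api" and its "payload", one argument or row to a line. jog_arm: Moves the arm, as the interface text tells. Its arguments: {"type":"object","properties":{"delta_pos":{"type":"array"},"turn":{"type":"array"},"grip":{"type":"array"}},"required":["delta_pos","turn","grip"]}

```bash
mkdir -p pics; cat > h.py <<'E'
from rig import *
import numpy as np, cv2
def snap(n,f):
    c=capture(n); cv2.imwrite('pics/'+f,c['color']); np.savez('pics/'+f+'.npz',**{k:c[k] for k in('fovy','cx','cy','camera_from_world')}); return c
def ray(c,u,v):
    f=192/np.tan(np.radians(float(c['fovy']))/2); M=np.array(c['camera_from_world']); R=M[:3,:3]
    d=R.T@np.array([(u-c['cx'])/f,-(v-c['cy'])/f,-1]); return -R.T@M[:3,3],d
def at(c,u,v,z):
    o,d=ray(c,u,v); return (o+d*(z-o[2])/d[2]).round(4)
def proj(c,p):
    f=192/np.tan(np.radians(float(c['fovy']))/2); q=(np.array(c['camera_from_world'])@np.r_[p,1])[:3]
    return np.array([c['cx']+f*q[0]/-q[2], c['cy']+f*q[1]/q[2]]).round(1)
E
python3 - <<'E'
from h import *
for n in('top','scene'):
    c=snap(n,n+'0.png'); print(n,c['fovy'],c['cx'],c['cy'],[k for k in c]); print(np.array(c['camera_from_world']).round(3))
a,b=[cv2.imread(f'pics/{n}0.png') for n in('top','scene')]
cv2.imwrite('pics/top0x.png',cv2.resize(a,(800,600),interpolation=cv2.INTER_CUBIC))
s=read_state();print(s['time_s'],s['position'],np.array(s['tcp_rot']).round(3),s['opening'])
E
```

```text
top 55.63946958667524 253.90408639651798 191.248106607065 ['color', 'fovy', 'cx', 'cy', 'camera_from_world']
[[ 0.014 -0.999 -0.03   0.014]
 [ 0.982  0.008  0.191 -0.521]
 [-0.191 -0.032  0.981 -0.842]
 [ 0.     0.     0.     1.   ]]
scene 48.20051133067713 257.9621118826756 198.8044904531691 ['color', 'fovy', 'cx', 'cy', 'camera_from_world']
[[ 0.383  0.924 -0.006 -0.216]
 [-0.692  0.291  0.661  0.309]
 [ 0.612 -0.249  0.751 -1.368]
 [ 0.     0.     0.     1.   ]]
0.1 [0.27524974 0.560377   0.22166081] [[-0.897  0.441 -0.001]
 [ 0.441  0.897 -0.002]
 [ 0.    -0.002 -1.   ]] 0.9983350901535081
```

View pics/top0x.png

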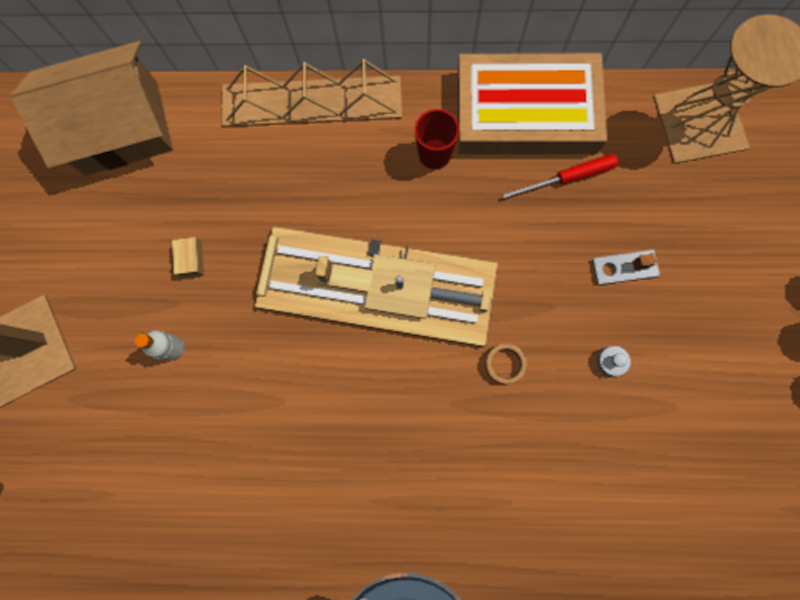

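View pics/scene0.png

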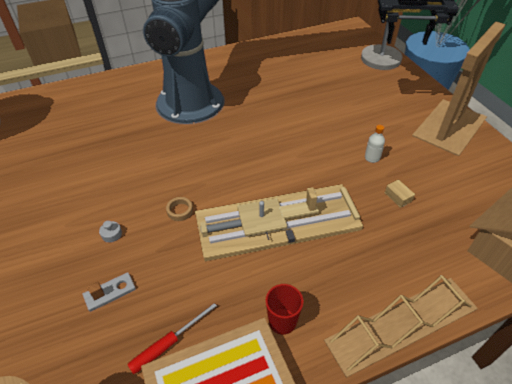

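The overhead picture (shown at 800x600) has the weight at about (626,267) with its eye at (609,268) and grip at (645,260). The post is at (399,282), the paddle at (323,266), the pointer at (405,252) and the clip at (375,247). Bystanders are clear of the path. The weight's eye already faces the cart, so only a small turn is needed.

```bash
python3 - <<'E'
from h import *
c=np.load('pics/top0.png.npz'); k=.64
A=lambda u,v,z:at(c,u*k,v*k,z)
co=[A(593,260,.01),A(653,251,.01),A(659,275,.01),A(598,284,.01)]
print('plate',co,np.mean(co,0)); 
d=co[0]+co[3]-co[1]-co[2]; print('weight x dir',np.degrees(np.arctan2(d[1],d[0])))
print('eye',A(609,268,.01),'grip top',A(646,261,.044))
print('post top',A(399,279,.089),'paddle top',A(323,260,.09),'pointer',A(405,250,.034),'clip',A(375,247,.026))
t=[A(275,229,.018),A(497,263,.018),A(486,345,.018),A(255,310,.018)]
print('track',t); e=t[0]-t[1];print(np.degrees(np.arctan2(e[1],e[0])));e=t[3]-t[2];print(np.degrees(np.arctan2(e[1],e[0])))
print('round',A(615,360,.04),'tape',A(506,365,.02),'glue',A(145,342,.11),'block',A(187,256,.03))
E
```

```text
plate [array([ 0.5963, -0.301 ,  0.01  ]), array([ 0.6122, -0.3996,  0.01  ]), array([ 0.5717, -0.4064,  0.01  ]), array([ 0.5559, -0.307 ,  0.01  ])] [ 0.584025 -0.3535    0.01    ]
weight x dir 99.09591982376585
eye [ 0.5829 -0.3263  0.01  ] grip top [ 0.5861 -0.373   0.044 ]
post top [0.5436 0.0157 0.089 ] paddle top [0.5723 0.132  0.09  ] pointer [0.6047 0.0082 0.034 ] clip [0.6119 0.0578 0.026 ]
track [array([0.6446, 0.2272, 0.018 ]), array([ 0.5881, -0.1425,  0.018 ]), array([ 0.4531, -0.1224,  0.018 ]), array([0.5064, 0.2524, 0.018 ])]
81.31091102864774
81.90628406748021
round [ 0.4296 -0.3168  0.04  ] tape [ 0.4215 -0.1531  0.02  ] glue [0.4417 0.385  0.11  ] block [0.5936 0.3676 0.03  ]
```

>>> {"api": "jog_arm", "payload": {
  "delta_pos": [
    [2, -6, 0],
    [4, -12, 0],
    [6, -18, 0],
    [8, -24, 0],
    [10, -30, 0],
    [12, -36, 0],
    [14, -42, 0],
    [16, -48, 0],
    [18, -54, 0],
    [20, -60, 0],
    [22, -66, 0],
    [24, -72, 0]
  ],
  "turn": [-5, -10, -15, -20, -25, -30, -35, -40, -45, -50, -55, -55],
  "grip": [0, 0, 0, 0, 0, 0, 0, 0, 0, 0, 0, 0]
}}

```text
time_s: 1.6
position: [0.5129, -0.1526, 0.2223]
tcp_rot: [[-0.152, 0.988, -0.0], [0.988, 0.152, 0.001], [0.001, -0.0, -1.0]]
force: [0.9, 0.4, -0.8]
opening: 0.999
grasp_force: 0.0
```

>>> {"api": "jog_arm", "payload": {
  "delta_pos": [
    [2, -6, 0],
    [4, -12, 0],
    [6, -18, -2],
    [7.1, -21.6, -4],
    [7.1, -21.6, -5],
    [7.1, -21.6, -5],
    [7.1, -21.6, -5]
  ],
  "turn": [0, 0, 0, 0, 0, 0, 0],
  "grip": [0.3, 0.3, 0.3, 0.3, 0.3, 0.3, 0.3]
}}

```text
time_s: 2.48
position: [0.5839, -0.3652, 0.1731]
tcp_rot: [[-0.155, 0.988, -0.0], [0.988, 0.155, 0.0], [0.0, 0.0, -1.0]]
force: [-0.3, -0.2, -0.3]
opening: 0.7
grasp_force: 0.0
```

```bash
python3 - <<'E'
from h import *
c=snap('wrist','w1.png'); print(c['fovy']); s=read_state(); print(s['position'],s['opening'])
for p in [(.5875,-.375,.044),(.58,-.326,.01)]: print(proj(c,p))
E
```

```text
71.53099139546762
[ 0.58408208 -0.36536962  0.17359839] 0.7023407502336492
[258.1 193.8]
[258.1 146.7]
```

View pics/w1.png

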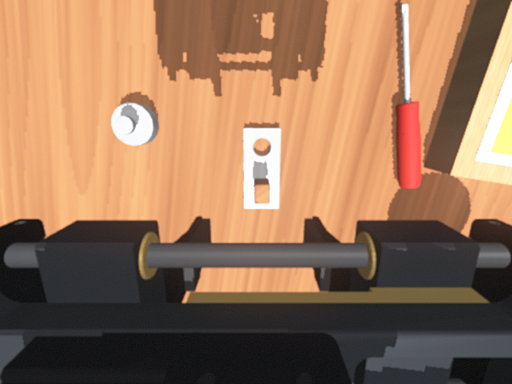

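```bash
python3 - <<'E'
from h import *
c=np.load('pics/w1.png.npz'); im=cv2.imread('pics/w1.png')
m=((im.max(2)-im.min(2)<25)&(im.min(2)>150)).astype(np.uint8); m[:, :235]=0; m[:,290:]=0; m[215:]=0
m=cv2.morphologyEx(m,cv2.MORPH_OPEN,np.ones((3,3)))
r=cv2.minAreaRect(np.argwhere(m)[:,::-1].astype(np.float32)); print(r)
b=cv2.boxPoints(r); P=np.array([at(c,*p,.01) for p in b]); print(P, P.mean(0))
b=b[np.argsort(b[:,1])]; d=at(c,*b[:2].mean(0),.01)-at(c,*b[2:].mean(0),.01); print(np.degrees(np.arctan2(d[1],d[0])),np.linalg.norm(d))
u=d/np.linalg.norm(d); print('grip',P.mean(0)-.022*u,'eye',P.mean(0)+.028*u)
print('eye',at(c,262,146,.01),'grip',at(c,262,191,.044))
E
```

```text
((261.5, 168.0), (80.0, 37.0), 90.0)
[[ 0.5589 -0.307   0.01  ]
 [ 0.6023 -0.3003  0.01  ]
 [ 0.6198 -0.3989  0.01  ]
 [ 0.5728 -0.4062  0.01  ]] [ 0.58845 -0.3531   0.01   ]
99.02021940180155 0.10013840422135761
grip [ 0.59189923 -0.37482793  0.01      ] eye [ 0.58406008 -0.32544627  0.01      ]
eye [ 0.5845 -0.3245  0.01  ] grip [ 0.5913 -0.3711  0.044 ]
```

>>> {"api": "jog_arm", "payload": {
  "delta_pos": [
    [0.7, -0.85, -3],
    [0.7, -0.85, -8],
    [0.7, -0.85, -12],
    [0.7, -0.85, -14.5],
    [0.7, -0.85, -15.6],
    [0.7, -0.85, -15.6],
    [0.7, -0.85, -15.6],
    [0.7, -0.85, -15.6]
  ],
  "turn": [0, 0, 0, 0, 0, 0, 0, 0],
  "grip": [0.3, 0.3, 0.3, 0.3, 0.3, 0.3, 0.3, 0.3]
}}

```text
time_s: 3.52
position: [0.5916, -0.3757, 0.0182]
tcp_rot: [[-0.154, 0.988, 0.002], [0.988, 0.154, -0.002], [-0.002, 0.002, -1.0]]
force: [-0.1, 0.6, 0.6]
opening: 0.702
grasp_force: 0.0
```

>>> {"api": "jog_arm", "payload": {
  "delta_pos": [
    [0, 0.2, -0.3],
    [0, 0.2, -0.3],
    [0, 0.2, -0.3],
    [0, 0.2, -0.3],
    [0, 0.2, -0.3],
    [0, 0.2, -0.3],
    [0, 0.2, -0.3]
  ],
  "turn": [0, 0, 0, 0, 0, 0, 0],
  "grip": [0.3, 0.9, 0.9, 0.9, 0.9, 0.9, 0.9]
}}

```text
time_s: 4.4
position: [0.5907, -0.3731, 0.0135]
tcp_rot: [[-0.153, 0.988, -0.0], [0.988, 0.153, 0.0], [0.0, -0.0, -1.0]]
force: [0.2, -0.4, -0.6]
opening: 0.203
grasp_force: 30.0
```

>>> {"api": "jog_arm", "payload": {
  "delta_pos": [
    [0, 0, 3],
    [0, 0, 7],
    [-1, 4, 11],
    [-2, 9, 13.6],
    [-3, 14, 13.6],
    [-4, 19, 13.6],
    [-5, 24, 13.6],
    [-5.6, 28, 13.6],
    [-5.8, 30, 13.6],
    [-5.8, 31.3, 13.6],
    [-5.8, 31.3, 13.6],
    [-5.8, 31.3, 13.6]
  ],
  "turn": [0, 0, 0, -3, -6, -9, -12, -15, -17.2, -17.2, -17.2, -17.2],
  "grip": [0.9, 0.9, 0.9, 0.9, 0.9, 0.9, 0.9, 0.9, 0.9, 0.9, 0.9, 0.9]
}}

```text
time_s: 5.9
position: [0.5332, -0.061, 0.1495]
tcp_rot: [[0.146, 0.989, 0.0], [0.989, -0.146, -0.001], [-0.001, 0.0, -1.0]]
force: [0.9, 0.1, -3.6]
opening: 0.204
grasp_force: 30.0
```

```bash
python3 - <<'E'
from h import *
c=snap('wrist','w2.png'); s=read_state(); p=s['position'];R=np.array(s['tcp_rot']);print(p,s['opening'],R[:,0].round(3))
print('eye exp',proj(c,p+np.r_[.05*R[:2,0],-.0135+.01]),'post exp',proj(c,(.5436,.0157,.089)))
t=snap('top','top2.png'); print('top post exp',proj(t,(.5436,.0157,.089)),'eye',proj(t,p+np.r_[.05*R[:2,0],-.0035]))
a=cv2.resize(t['color'][130:250,130:370],(800,400),interpolation=cv2.INTER_CUBIC); cv2.imwrite('pics/top2x.png',a)
E
```

```text
[ 0.53319001 -0.06115396  0.14948915] 0.20668877998612378 [ 0.146  0.989 -0.   ]
eye exp [255.8 156. ] post exp [254.8 111.9]
top post exp [255.4 178.6] eye [267.1 174.2]
```

View pics/w2.png

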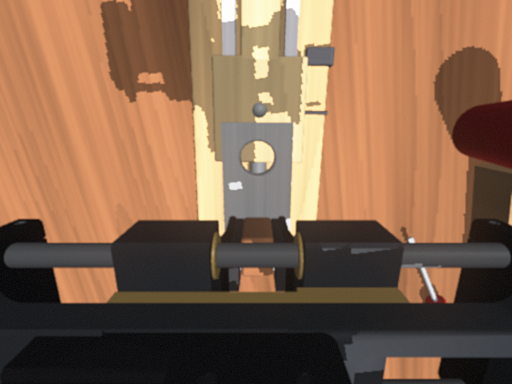

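The wrist picture shows the plate held level with its eye at (257,157), as predicted. The post top is just ahead at (260,109), the pointer at about (315,112) and the clip at (320,56).

```bash
python3 - <<'E'
from h import *
c=np.load('pics/w2.png.npz'); im=cv2.imread('pics/w2.png')
print('post',at(c,260,108.5,.086),'eye',at(c,257,157,.146),'pointer',at(c,322,112.5,.034),'clip',at(c,320,56,.026))
print('track L/R edge mid', at(c,199,180,.018),at(c,322,180,.018), at(c,191,60,.018),at(c,333,30,.018))
E
```

```text
post [0.5481 0.0177 0.086 ] eye [ 0.5412 -0.0124  0.146 ] pointer [0.6096 0.0065 0.034 ] clip [0.614  0.0594 0.026 ]
track L/R edge mid [ 0.4701 -0.0462  0.018 ] [ 0.6073 -0.0666  0.018 ] [0.4874 0.0763 0.018 ] [0.6305 0.0821 0.018 ]
```

View pics/top2x.png

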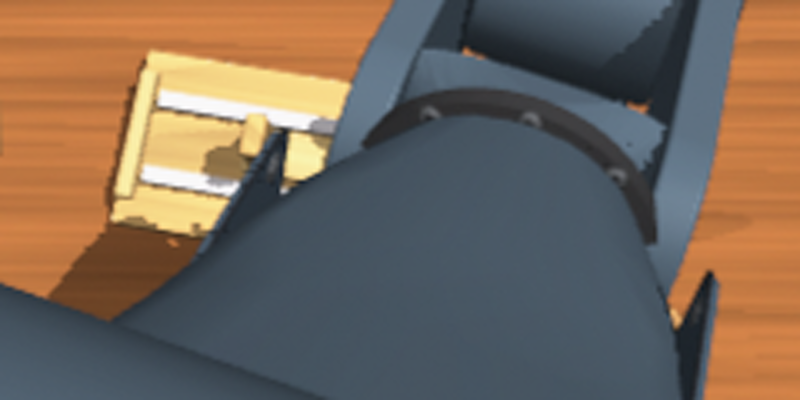

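The top view is blocked by the arm, so I'm relying on the wrist view. Next I move the eye just above the post and look again.

>>> {"api": "jog_arm", "payload": {
  "delta_pos": [
    [0.4, 1.5, 0],
    [0.75, 2.9, -1],
    [0.75, 2.9, -3],
    [0.75, 2.9, -3.9],
    [0.75, 2.9, -3.9],
    [0.75, 2.9, -3.9]
  ],
  "turn": [0, 0, 0, 0, 0, 0],
  "grip": [0.9, 0.9, 0.9, 0.9, 0.9, 0.9]
}}

```text
time_s: 6.75
position: [0.5408, -0.0311, 0.1108]
tcp_rot: [[0.146, 0.989, 0.001], [0.989, -0.146, -0.0], [-0.0, 0.001, -1.0]]
force: [0.9, 0.8, -3.4]
opening: 0.204
grasp_force: 30.0
```

```bash
python3 - <<'E'
from h import *
c=snap('wrist','w3.png'); s=read_state(); p=s['position'];R=np.array(s['tcp_rot']);print(p,s['opening'],R[:,0].round(3))
print('eye exp',proj(c,p+np.r_[.05*R[:2,0],-.0135+.01]),'post exp',proj(c,(.5485,.017,.089)))
a=cv2.resize(c['color'][60:240,136:376],(800,600),interpolation=cv2.INTER_CUBIC); cv2.imwrite('pics/w3x.png',a)
E
```

```text
[ 0.54086423 -0.03122735  0.11103133] 0.20519455168399148 [ 0.146  0.989 -0.   ]
eye exp [255.9 156. ] post exp [256.8 154.1]
```

View pics/w3x.png

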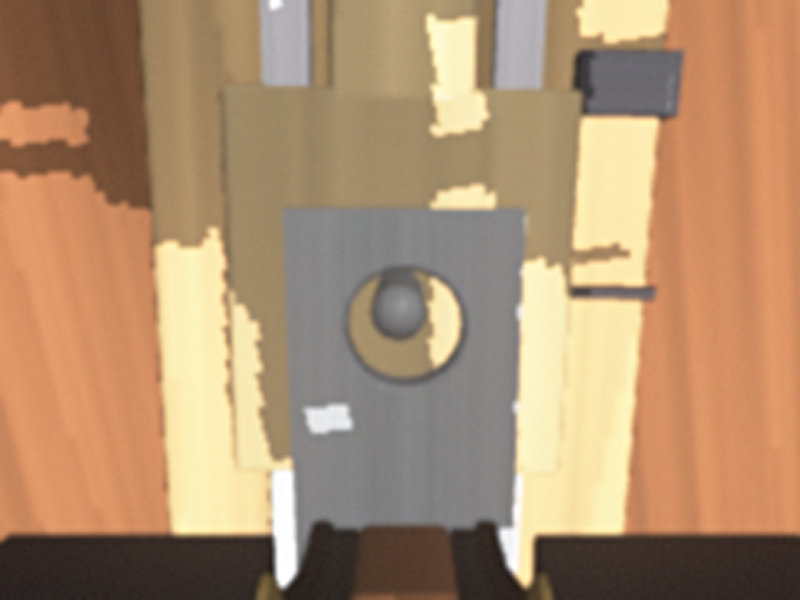

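The crop shows the post's round top inside the eye: eye centre at (258,157), post centre at (256,152) in full-picture pixels, so nearly centred.

```bash
python3 - <<'E'
from h import *
c=np.load('pics/w3.png.npz')
e=at(c,257.8,156.9,.1075)
for z in(.083,.086):
  p=at(c,255.7,152.1,z); print(e,p,(p-e)[:2]*1000)
E
```

```text
[0.5492 0.0175 0.1075] [0.5478 0.0177 0.083 ] [-1.4  0.2]
[0.5492 0.0175 0.1075] [0.5479 0.0181 0.086 ] [-1.3  0.6]
```

>>> {"api": "jog_arm", "payload": {
  "delta_pos": [
    [-0.12, 0.04, -0.5],
    [-0.12, 0.04, -1.5],
    [-0.12, 0.04, -2.5],
    [-0.12, 0.04, -3.5],
    [-0.12, 0.04, -4.5],
    [-0.12, 0.04, -5.2],
    [-0.12, 0.04, -5.6],
    [-0.12, 0.04, -5.7],
    [-0.12, 0.04, -5.7]
  ],
  "turn": [0, 0, 0, 0, 0, 0, 0, 0, 0],
  "grip": [0.9, 0.9, 0.9, 0.9, 0.9, 0.9, 0.9, 0.9, 0.9]
}}

```text
time_s: 7.92
position: [0.5393, -0.0307, 0.0538]
tcp_rot: [[0.146, 0.989, 0.001], [0.989, -0.146, -0.0], [-0.0, 0.001, -1.0]]
force: [-0.8, 0.2, -4.3]
opening: 0.207
grasp_force: 30.0
```

>>> {"api": "jog_arm", "payload": {
  "delta_pos": [
    [0, 0, -0.05],
    [0, 0, -0.05],
    [0, 0, -0.05],
    [0, 0, -0.05],
    [0, 0, 0.5],
    [0, 0, 3],
    [0, 0, 7],
    [0, 0, 10],
    [0, 0, 10],
    [0, 0, 10]
  ],
  "turn": [0, 0, 0, 0, 0, 0, 0, 0, 0, 0],
  "grip": [0.9, 0.4, 0.4, 0.4, 0.4, 0.4, 0.4, 0.4, 0.4, 0.4]
}}

```text
time_s: 9.18
position: [0.5385, -0.0306, 0.1532]
tcp_rot: [[0.146, 0.989, -0.001], [0.989, -0.146, 0.0], [0.0, -0.001, -1.0]]
force: [-0.2, 0.5, -0.1]
opening: 0.599
grasp_force: 0.0
```

```bash
python3 - <<'E'
from h import *
c=snap('wrist','w4.png'); s=read_state(); p=s['position'];print(p,s['opening'],s['joint_positions'])
print('paddle exp',proj(c,(.566,.1362,.09)))
E
```

```text
[ 0.5381761  -0.03047829  0.15262277] 0.5998765144429017 [-1.51242651e+01  2.92366865e+01  9.83196054e+01 -1.23912552e-03
  5.25706001e+01 -6.74740208e+00]
paddle exp [259.8 -20.8]
```

View pics/w4.png

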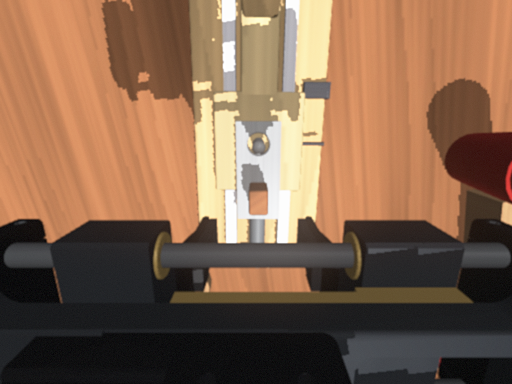

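The weight lies flat with the post through its eye at (258,145) and is released. The pointer is at (313,143.5) and the clip at (317,90). Now to the paddle, turning -90° so the camera faces the pointer side.

>>> {"api": "jog_arm", "payload": {
  "delta_pos": [
    [0.5, 2, 0],
    [1, 4, 0],
    [1.5, 7, 0],
    [2, 10, 0],
    [2.3, 13, 0],
    [2.5, 15, 0],
    [2.7, 16.7, 0],
    [2.7, 16.7, 0],
    [2.7, 16.7, 0],
    [2.7, 16.7, 0],
    [2.7, 16.7, 0],
    [2.7, 16.7, 0]
  ],
  "turn": [-10, -20, -30, -40, -50, -60, -70, -80, -90, -90, -90, -90],
  "grip": [0.4, 0.4, 0.4, 0.4, 0.4, 0.4, 0.4, 0.4, 0.4, 0.4, 0.4, 0.4]
}}

```text
time_s: 10.72
position: [0.5659, 0.1362, 0.1532]
tcp_rot: [[0.99, -0.144, -0.001], [-0.144, -0.99, -0.0], [-0.001, 0.0, -1.0]]
force: [0.8, 0.8, 0.0]
opening: 0.6
grasp_force: 0.0
```

```bash
python3 - <<'E'
from h import *
c=np.load('pics/w4.png.npz'); 
P=at(c,316,143.5,.034);C=at(c,317,90,.026);u=np.array([.146,.989,0]);print(P,C,'draw mm',(C-P)@u*1000,'post',at(c,258,146,.086))
c=snap('wrist','w5.png'); s=read_state(); p=s['position'];print(p,s['opening'],s['joint_positions'].round(1),np.array(s['tcp_rot'])[:,1])
print('paddle',proj(c,(.5653,.1365,.09)),'pointer',proj(c,P),'clip',proj(c,C))
E
```

```text
[0.6068 0.0071 0.034 ] [0.6142 0.0596 0.026 ] draw mm 53.00289999999999 post [0.5473 0.0185 0.086 ]
[0.56601805 0.13620626 0.15334435] 0.60331957688494 [  2.5  32.   92.2   0.   55.9 100.9] [-1.44789536e-01 -9.89462474e-01  4.20776377e-05]
paddle [257.3 204. ] pointer [375.7 131.7] clip [322.4 131.6]
```

View pics/w5.png

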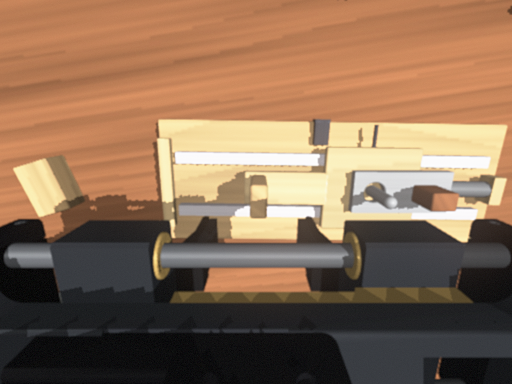

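The wrist view shows the paddle between the fingers at (258,195). The pointer is at column 376 and the clip at 321, matching predictions, so the draw is about 53 mm. Next: descend and grip.

>>> {"api": "jog_arm", "payload": {
  "delta_pos": [
    [0, 0, -3],
    [0, 0, -6],
    [0, 0, -8.5],
    [0, 0, -10],
    [0, 0, -10],
    [0, 0, -10],
    [0, 0, -10],
    [0, 0, -10],
    [0, 0, -10],
    [0, 0, -10]
  ],
  "turn": [0, 0, 0, 0, 0, 0, 0, 0, 0, 0],
  "grip": [0.4, 0.4, 0.4, 0.4, 0.4, 0.9, 0.9, 0.9, 0.9, 0.9]
}}

```text
time_s: 12.02
position: [0.5662, 0.1357, 0.0539]
tcp_rot: [[0.989, -0.146, 0.0], [-0.146, -0.989, -0.001], [0.0, 0.001, -1.0]]
force: [-0.4, -3.0, 3.2]
opening: 0.183
grasp_force: 30.0
```

Gripped (16 mm). Draw gently about 53 mm along (0.146, 0.989).

>>> {"api": "jog_arm", "payload": {
  "delta_pos": [
    [0.04, 0.3, 0],
    [0.12, 0.8, 0],
    [0.2, 1.4, 0],
    [0.29, 2.0, 0],
    [0.38, 2.6, 0],
    [0.47, 3.2, 0],
    [0.55, 3.8, 0],
    [0.64, 4.4, 0],
    [0.72, 4.9, 0],
    [0.77, 5.2, 0],
    [0.77, 5.2, 0],
    [0.77, 5.2, 0]
  ],
  "turn": [0, 0, 0, 0, 0, 0, 0, 0, 0, 0, 0, 0],
  "grip": [0.9, 0.9, 0.9, 0.9, 0.9, 0.9, 0.9, 0.9, 0.9, 0.9, 0.9, 0.9]
}}

```text
time_s: 13.52
position: [0.5745, 0.1873, 0.0539]
tcp_rot: [[0.989, -0.145, 0.001], [-0.145, -0.989, -0.002], [0.001, 0.002, -1.0]]
force: [0.6, -8.6, 3.8]
opening: 0.18
grasp_force: 30.0
```

```bash
python3 - <<'E'
from h import *
c=snap('wrist','w6.png'); s=read_state(); p=s['position'];print(s['time_s'],p,s['opening'],s['force'],s['grasp_force'])
C=(.6142,.0596,.026);print('clip',proj(c,C),'pointer over clip',proj(c,(.6142,.0596,.034)))
cv2.imwrite('pics/w6x.png',cv2.resize(c['color'][20:240,212:505],(780,586),interpolation=cv2.INTER_CUBIC))
E
```

```text
13.575 [0.57455259 0.18729337 0.05389726] 0.1815189697665571 [ 0.39263567 -7.61190559  4.05503912] 29.986240194957645
clip [429.4 140.1] pointer over clip [436.8 141. ]
```

View pics/w6x.png

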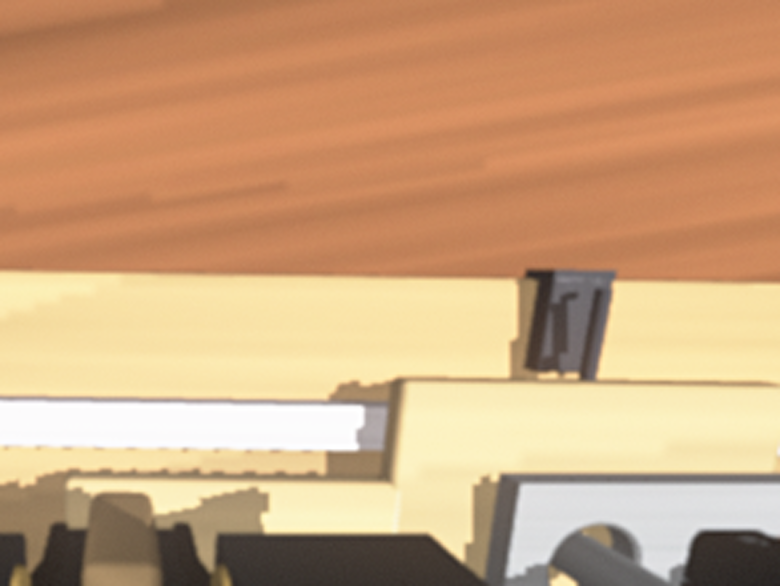

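The weight is still on the post. The pointer lies over the clip's top, at crop (595,335) against the clip centre at about (578,325).

```bash
python3 - <<'E'
from h import *
c=np.load('pics/w6.png.npz'); k=293/780; f=lambda u,v,z:at(c,212+u*k,20+v*k,z)
u=np.array([.146,.989,0])
P=f(595,335,.034)
C=f(578,325,.026);L=f(549,300,.026);R=f(612,300,.026);print(P,C,(C-P)@u*1000,'from edges',(L-P)@u*1000,(R-P)@u*1000,np.linalg.norm(L-R))
E
```

```text
[0.6111 0.0604 0.034 ] [0.6128 0.0598 0.026 ] -0.3451999999999982 from edges 8.29540000000001 -8.1757 0.01647573974060043
```

>>> {"api": "jog_arm", "payload": {
  "delta_pos": [
    [0, 0, 0],
    [0, 0, 0],
    [0, 0, 0],
    [0, 0, 0],
    [0, 0, 0],
    [0, 0, 0]
  ],
  "turn": [0, 0, 0, 0, 0, 0],
  "grip": [0.9, 0.9, 0.9, 0.9, 0.9, 0.9]
}}

```text
time_s: 14.32
position: [0.5745, 0.1872, 0.0539]
tcp_rot: [[0.989, -0.145, 0.001], [-0.145, -0.989, -0.002], [0.001, 0.002, -1.0]]
force: [1.3, -8.1, 4.3]
opening: 0.182
grasp_force: 30.0
```

```bash
python3 -c "
from rig import *
s=read_state();print(s['position'],s['force'],s['grasp_force']);print(hand_in())"
```

```text
[0.57450866 0.18723261 0.05388451] [ 1.29671909 -8.14565252  4.29715252] 29.9853365159197
the job is handed in; nothing more can be done
None
```

The job is handed in, but no verdict came back: the weight lies flat over the post and released, and the cart is held still by its paddle with the pointer measured within about 1 mm of the clip's middle, at about 14 s.

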